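# Open the nut mill's left cup

## Robot

A 6-joint arm with a two-finger parallel gripper is mounted at the origin on a cart in front of the work surface, level with it; the furniture and walls round the work are solid. World frame = base frame: x ahead of the robot, y to its left, z up, the work surface at z = 0. Lengths are in mm, angles in degrees, forces in N, time in s.
With the tool pointing down it reaches from about 350 to 850 mm from the base axis. Payload 8.1 kg.
Tool frame: the origin (TCP) lies between the finger pads; the fingertips stand ahead of it and the grasp point (between the pads) lies 2 mm behind it (nose_length is the z of the fingertips in the tool frame, in mm); z points along the fingers, y is the direction in which the jaws open and shut (so a half turn about z gives the same grasp; the last joint's range is limited). The gripper opens to 85 mm and grips with 20 to 120 N. Pads are 22 mm wide; open, the fingers measure 114 mm over their backs; the gripper's body (76 mm by 85 mm) begins 54 mm behind the grasp point. The pads swing forward as they close: fully open they stand 13 mm farther back than shut.
Start: joints at [-80.867, 7.471, 85.268, -0, 87.261, -4.893], TCP at [145.438, -582.111, 248.292] pointing down, gripper open.
Joint ranges: [-169.43, 169.43], [-51.17, 129.36], [1.28, 143.12], [-76.62, 256.62], [0, 156.53], [-152.29, 152.29]. Speed limits (degrees/s): [136.94, 136.94, 159.86, 180, 180, 180].

## Interface

Orientations are given as [roll, pitch, yaw] about the fixed x, y, z axes, in that order (R = Rz(yaw) Ry(pitch) Rx(roll)).
In Python, from bench import * gives the robot as it stands.
- The arm moves only by the tool jog_arm, never from a script. Its argument "plan" is a list of rows, each a list of 3 entries, a list of its own where there are three numbers: the turn, a rotation vector about the tool's x, y, z in degrees, then the shift along the tool's x, y, z in m, then the gripper's target within -1 to 1 (fully open at 1, half-way at 0, shut at -1). A call has 1 to 12 rows; each row is the pose to reach, as a shift and turn from the pose commanded when the call began, along the tool's axes at that moment; what a row does not reach only later rows make up. A row lasts 1/8 s, in which the tool goes at most 62.5 mm and 10.7 degrees, less where a joint would pass 70% of its speed; a pose out of reach is approached as far as the arm can. A call with a gripper value outside its range is refused whole. The fingers move at their own pace and stop on an object; "force" is the grip in N (left out, the last holds). Time passes only in rows, so rows that repeat a pose let the fingers close. It gives the time, the measured TCP pose, the force and the opening at its end, in the units of the state.
- sense(): the state, without advancing time (a new reading comes with each control period).
- snapshot(name): name is "scene" or "top" or "wrist"; returns (picture, depth): 400x640x3 uint8, blue, green, red; 400x640 float32, mm along the optical axis (not along the pixel's ray), 0 where there is no reading.
- camera_info(name): a dict with "fov_y" (degrees; the focal length in pixels is half the picture's height over the tangent of half this angle, whatever the lens; pixels are square), "cx", "cy" (the principal point, pixels), "dist_coeffs" ([k1, k2, p1, p2, k3] as OpenCV has them; the pictures are not rectified), "origin" and "orientation" of the camera in the world. Camera axes: x right, y down, z forward; pixel columns grow to the right and rows downward; lengths in mm; the calibration is good to about 2 mm. A picture is of the moment at which its call begins: read the wrist's pose just before it. camera_info takes no time and is no camera call; for the wrist camera it gives the pose at the moment of the call.
- hand_in(): hands the job in, once; it reports no verdict.
The state is a dict: "time": time; "joint_pos": joint angles; "qd": joint speeds; "joint_efforts": joint torques, N m; "tool_pos": TCP position; "tcp_rot": TCP orientation; "ft_force": force on the tool from outside, world axes, zero at the start; "wrist_torque": the same for the moment, N m; "finger_gap": finger opening in mm.
Only numpy, scipy, OpenCV 4.12 (cv2) and the standard library are available. Lean on these libraries where they do the work, as an engineer would, in place of code of your own. Each camera call takes 0.05 s, during which the arm holds its last target.

## Task

Turn the nut mill's speed dial all the way back to off, then take the twist-lock lid off the left-hand cup (as the robot sees it): the two lids came back from the wash mixed up, one has a left-hand and the other a right-hand thread, so try both ways, without forcing it, to find which way this one loosens. Lift it straight off and hold it level, about 10 cm above its cup and still over it, so that the crumbs fall back in; finish holding it there, do not put it down or let go. Leave the right-hand lid on its cup and the bowl and the squeeze bottle beside the mill where they are.

Things in the scene. Friction and masses are not known exactly. Their poses are not given: they have to be found in the camera images.
- mill: two-cup nut mill, fixed: two round steel motor housings (148 mm across, 75 mm high) joined by a bridge, a console in front; own x -119 to +75 mm, y -170 to +170 mm. Origin on the table midway below the cups; own x away from the robot, y left, z up. Open steel cups 60 mm across, upright, at own y +95 (left) and -95 (right), x 0, rims 115 mm above the table; dial at own x -85, y 0
- left_seat (a point): point on the left-hand cup's axis, 97 mm above the table, where a screwed-home lid's origin lies
- right_seat (a point): the same point of the right-hand cup
- speed_dial (a joint): black speed dial on top of the front console (91 mm above the table): disc 44 mm across with an upright grip bar (42 mm long, 12 mm thick, 101 to 120 mm above the table). Value in rad: 0 = off, at its stop, bar along the mill's own x; grows clockwise seen from above, to 1.75. Starts between 0.6 and 1.3, turns with light friction, stays where it is left
- dial_grip (a point): point on the dial's axis in the middle of its grip bar, 110 mm above the table; its x axis lies along the bar
- lid_a: steel twist-lock lid, 78 mm across, 22 mm deep, a small thumb tab on its skirt at own -x. On top a fluted black knob 39 mm across: grip from 29 to 50 mm, top 53 mm above the origin. Origin: middle of the skirt's lower rim, 97 mm above the table when screwed home (top plate at 119 mm); z up. 0.11 to 0.18 kg. Looks the same as lid_b; one loosens counter-clockwise seen from above, the other clockwise
- lid_b: the other lid, same sizes and origin as lid_a; either may be on either cup. Hidden ledges in a lid run under studs on the cup: it cannot be pulled off unturned. The wrong way it stops dead within 2 degrees; the right way it turns easily, is free to lift straight off at any turn from 55 to 95 degrees, and stops again at about 105
- prep_bowl: small steel bowl, 110 mm across, 42 mm high, on the table to the right of the mill; origin at the middle of its foot; bystander
- bottle_near: white squeeze bottle, 58 mm across and 208 mm high, standing behind the mill; origin at the middle of its foot; bystander
Things that resemble listed ones, but are neither listed nor needed, are in the scene too. What is shaped like the lid_a but blue or yellow is not meant.

How it is judged:
By the outcome, as a careful person would: the job done as asked, in the order asked, and still so for the second after the job is handed in, while the arm keeps its last pose, push and grip.
It also fails if it takes over 54 s, if anything falls off the work surface, if the arm or the gripper's body presses on something with over 40 N, if the wrist force passes 120 N, or if a joint passes its speed limit or range.

## Working session

There is one attempt and no reset: what is moved stays moved. The work goes in short steps, Python scripts to look and compute and a tool call to move; the robot and the scene stay as the last step left them, time stands still between calls to the robot, and variables do not carry over. Pictures are saved under pics/ and viewed, and the job is handed in when it is done.

Besides the shell and the picture viewer there is one more tool, called after ">>>" by a JSON object that holds its "op" and its "data". jog_arm: Moves the arm, as the interface text tells. Its arguments: {"type":"object","properties":{"plan":{"type":"array","items":{"type":"array"}},"force":{"type":"number"}},"required":["plan"]}

```bash
ls; mkdir -p pics; python3 - <<'E'
from bench import *
import cv2, numpy as np
s=sense();print({k:np.round(v,2).tolist() for k,v in s.items()})
for n in ("scene","top"):
    p,d=snapshot(n);cv2.imwrite(f"pics/{n}1.png",p);np.save(f"pics/{n}1.npy",d);print(n,camera_info(n),(d>0).mean())
E
```

```text
pics
{'time': 0.0, 'joint_pos': [-80.87, 7.52, 85.33, 0.0, 87.26, -4.89], 'qd': [0.03, 0.02, 0.03, 0.05, -0.1, 0.02], 'joint_efforts': [-0.0, -56.94, -50.06, -0.0, 0.02, -0.0], 'tool_pos': [145.37, -581.59, 247.24], 'tcp_rot': [-179.89, -0.01, 14.03], 'ft_force': [0.06, 0.72, 0.8], 'wrist_torque': [0.02, 0.03, -0.04], 'finger_gap': 85.36}
scene {'fov_y': 54.793125085006395, 'cx': 322.6425256449937, 'cy': 200.3872395645931, 'dist_coeffs': array([-0.07820029,  0.        ,  0.        ,  0.        ,  0.        ]), 'origin': array([ 229.13077928,  571.86249811, 1018.35075446]), 'orientation': array([-140.84748718,   -1.00545757, -146.06419819])} 0.99597265625
top {'fov_y': 43.632344511032, 'cx': 325.91177937119835, 'cy': 194.27352874045573, 'dist_coeffs': array([0.02833277, 0.        , 0.        , 0.        , 0.        ]), 'origin': array([ 447.08147575,  -24.21538543, 1658.09043022]), 'orientation': array([-173.86421164,   -0.61485782,  -89.75615726])} 0.9960703125
```

View pics/scene1.png

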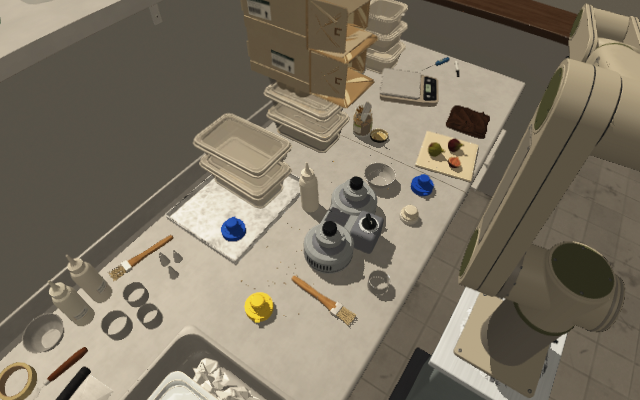

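View pics/top1.png

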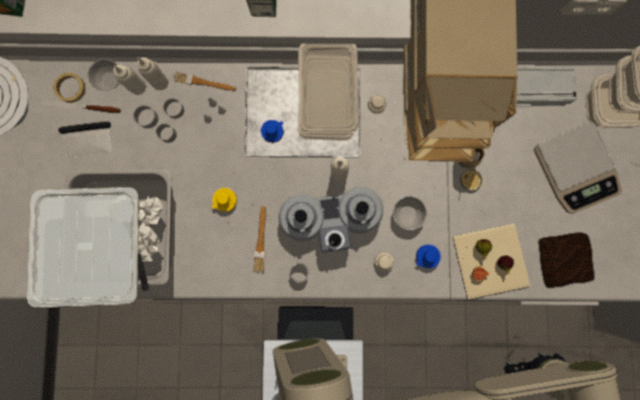

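The mill is in the top view: left knob near (300,216), right knob (362,208) and dial (335,240). The bottle is at (340,165) and the bowl at (409,214). I'll zoom in and measure.

```bash
cat > h.py <<'E'
from bench import *
import cv2, numpy as np
from scipy.spatial.transform import Rotation as Ro
def cam(i):
    f=200/np.tan(np.radians(i['fov_y']/2))
    K=np.array([[f,0,i['cx']],[0,f,i['cy']],[0,0,1]]);return K,np.array(i['dist_coeffs']),Ro.from_euler('xyz',i['orientation'],degrees=True).as_matrix(),np.array(i['origin'])
def rays(i,uv):
    K,D,R,o=cam(i);n=cv2.undistortPoints(np.array(uv,float).reshape(-1,1,2),K,D)[:,0]
    return np.c_[n,np.ones(len(n))]@R.T,o
def onplane(i,uv,z):
    r,o=rays(i,uv);return o+r*((z-o[2])/r[:,2])[:,None]
def cloud(i,d):
    v,u=np.mgrid[0:d.shape[0],0:d.shape[1]];r,o=rays(i,np.c_[u.ravel(),v.ravel()])
    return (o+r*d.reshape(-1,1)).reshape(*d.shape,3)
def proj(i,P):
    K,D,R,o=cam(i);return cv2.projectPoints((np.array(P,float).reshape(-1,3)-o)@R,np.zeros(3),np.zeros(3),K,D)[0][:,0]
E
python3 - <<'E'
from h import *
for n,(a,b,c,e) in dict(top=(260,140,440,275),scene=(290,150,450,300)).items():
    p=cv2.imread(f"pics/{n}1.png");cv2.imwrite(f"pics/{n}1z.png",cv2.resize(p[b:e,a:c],None,fx=4.4,fy=4,interpolation=cv2.INTER_CUBIC) if 0 else cv2.resize(p[b:e,a:c],None,fx=4,fy=4,interpolation=cv2.INTER_CUBIC))
    i=camera_info(n);d=np.load(f"pics/{n}1.npy");C=cloud(i,d)
    g=p.max(2);roi=np.zeros_like(g);roi[b:e,a:c]=1
    m=((g<45)&(roi>0)&(C[...,2]>95)&(C[...,2]<175)).astype(np.uint8)
    k,l,st,ce=cv2.connectedComponentsWithStats(m)
    for j in range(1,k):
        if st[j,4]>12: print(n,st[j],ce[j].round(1),np.median(C[l==j],0).round(1), C[l==j].max(0).round(0))
E
```

```text
top [356 202  12  12 107] [361.7 207.8] [ 568.4 -149.   149.5] [ 586. -131.  158.]
top [295 211  11  11  99] [300.4 216. ] [542.9  38.3 149.5] [558.  53. 156.]
top [330 234  10  12  87] [334.7 239.5] [474.7 -68.5 104.7] [491. -53. 125.]
scene [350 177  13  13 137] [356. 183.] [ 568.1 -139.8  147.9] [ 588. -126.  155.]
scene [362 214  15  16 145] [368.8 222.4] [473.  -60.4 103.2] [493. -43. 124.]
scene [323 221  14  16 174] [329.4 228.3] [542.4  46.4 148.7] [564.  61. 155.]
```

View pics/top1z.png

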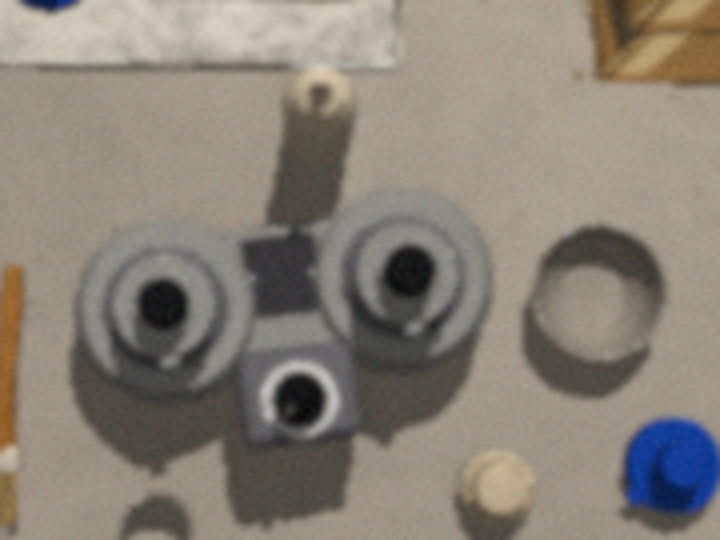

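View pics/scene1z.png

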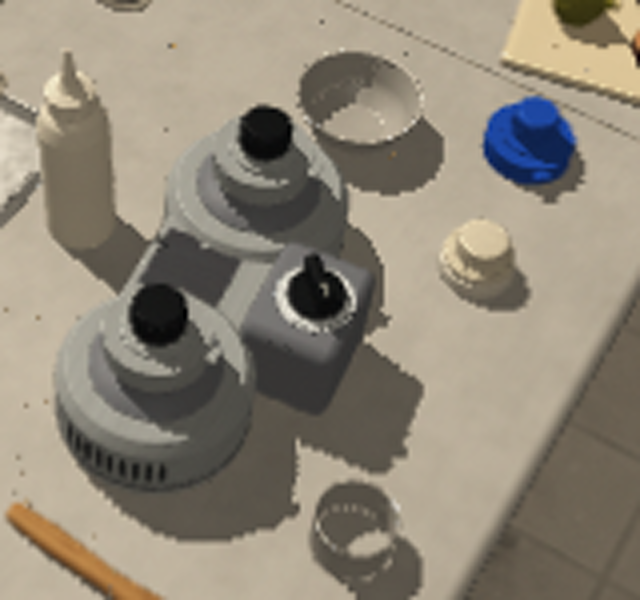

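```bash
python3 - <<'E'
from h import *
import bench
print([x for x in dir(bench) if not x.startswith('__')], getattr(bench,'nose_length',None))
i=camera_info("wrist");print(i)
s=sense();R=Ro.from_euler('xyz',s['tcp_rot'],degrees=True).as_matrix();Rc=cam(i)[2]
print("cam in tool",R.T@(i['origin']-s['tool_pos']),(R.T@Rc).round(2))
i=camera_info("top")
print(onplane(i,[[361.7,207.8],[300.4,216]],148),onplane(i,[[334.7,239.5]],108),onplane(i,[[340,162]],205),onplane(i,[[409,214]],40))
E
```

```text
['PlanningError', 'camera_info', 'hand_in', 'nose_length', 'sense', 'snapshot'] 17.0
{'fov_y': 66.12796254178372, 'cx': 320.568338980951, 'cy': 201.41520332633905, 'dist_coeffs': array([-0.02594656,  0.        ,  0.        ,  0.        ,  0.        ]), 'origin': array([ 217.008577  , -564.76331979,  372.73542162]), 'orientation': array([ 1.63307728e+02,  1.20173723e-01, -7.59713557e+01])}
cam in tool [  73.59675689    0.78881    -125.39158203] [[ 0.   -0.96 -0.29]
 [ 1.    0.   -0.  ]
 [ 0.   -0.29  0.96]]
[[ 568.81937813 -148.45764643  148.        ]
 [ 543.00189485   37.13551728  148.        ]] [[473.37509562 -67.89899897 108.        ]] [[699.22045066 -80.24633642 205.        ]] [[ 558.15295687 -310.89739052   40.        ]]
```

>>> {"op": "jog_arm", "data": {"plan": [[[0,0,5],[0.037,-0.035,0],1],[[0,0,10],[0.074,-0.07,0],1],[[0,0,14],[0.111,-0.105,0],1],[[0,0,18],[0.148,-0.14,0],1],[[0,0,22],[0.185,-0.175,0],1],[[0,0,26],[0.222,-0.21,0],1],[[0,0,30],[0.26,-0.246,0],1],[[0,0,30],[0.3,-0.284,0],1],[[0,0,30],[0.34,-0.322,0],1],[[0,0,30],[0.38,-0.36,0],1],[[0,0,30],[0.415,-0.393,0],1],[[0,0,30],[0.443,-0.419,0],1]]}}

```text
time: 1.6
tool_pos: [474.2, -66.3, 247.9]
tcp_rot: [-180.0, 0.0, -15.9]
ft_force: [0.5, -0.0, 0.7]
finger_gap: 85.1
```

```bash
python3 - <<'E'
from h import *
s=sense();print(s['time'],s['tool_pos'],s['tcp_rot'],s['joint_pos'])
i=camera_info("wrist");p,d=snapshot("wrist");cv2.imwrite("pics/w1.png",p);np.save("pics/w1.npy",d);np.save("pics/w1i.npy",i,allow_pickle=True)
E
```

```text
1.6 [474.20326617 -66.28659908 247.93220697] [-1.79995730e+02  2.75847909e-02 -1.59041920e+01] [-1.40997189e+01 -1.16010890e+01  1.03918611e+02  5.14087012e-03
  8.77099150e+01  9.18042674e+01]
```

View pics/w1.png

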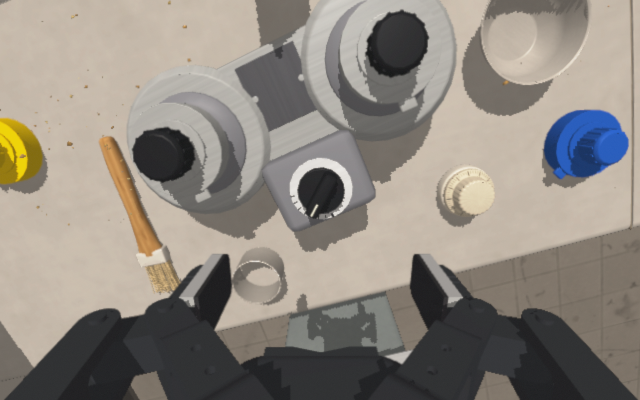

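```bash
python3 - <<'E'
from h import *
i=np.load("pics/w1i.npy",allow_pickle=True).item();p=cv2.imread("pics/w1.png");d=np.load("pics/w1.npy")
C=cloud(i,d);Z=C[...,2]
cv2.imwrite("pics/w1z.png",cv2.resize(p[150:240,270:380],None,fx=7,fy=6.6,interpolation=cv2.INTER_CUBIC)[:600])
roi=np.zeros(d.shape,bool);roi[150:235,275:370]=1
m=roi&(Z>114)&(Z<126)
P=C[m];print(m.sum(),P.mean(0),np.median(P[:,2]))
(c,sz,a)=cv2.minAreaRect(P[:,:2].astype(np.float32));print(c,sz,a)
w,v=np.linalg.eigh(np.cov(P[:,:2].T));print(w**.5,np.degrees(np.arctan2(v[1,1],v[0,1])))
# white ring around dial at z~91..; dark disc
g=p.max(2)
m2=(roi&(g>200)&(Z<110)).astype(np.uint8);y,x=np.nonzero(m2)
print("ring",cv2.minEnclosingCircle(onplane(i,np.c_[x,y],91)[:,:2].astype(np.float32)))
# knobs: top plane points z>140
for nm,(a,b,c,e) in dict(L=(120,115,210,200),R=(355,5,440,85)).items():
    r=np.zeros(d.shape,bool);r[b:e,a:c]=1
    P=C[r&(Z>145)&(Z<156)];print(nm,len(P),np.median(P[:,2]),cv2.minEnclosingCircle(P[:,:2].astype(np.float32)),P.mean(0))
E
```

```text
654 [476.74556889 -67.48354867 119.23561344] 119.47478019279194
(475.9019470214844, -67.26289367675781) (12.258245468139648, 41.21664047241211) 46.64922332763672
[ 3.44977303 11.86209083] 136.5064479079226
ring ((460.0558166503906, -77.17366027832031), 48.12565231323242)
L 2123 149.23198509911865 ((546.9888305664062, 38.27989196777344), 20.536359786987305) [546.95869711  36.49198624 148.99093867]
R 2848 149.27416545280443 ((572.7230224609375, -149.42245483398438), 20.32745933532715) [ 572.43941103 -148.7911116   149.03041528]
```

View pics/w1z.png

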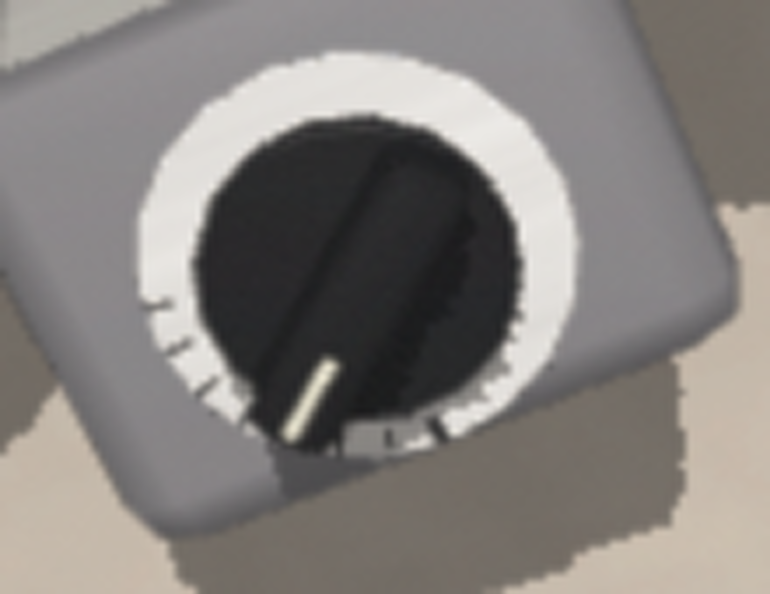

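```bash
python3 - <<'E'
from h import *
s=sense();print(s['time'],s['tool_pos'],s['tcp_rot'])
E
cat > go.py <<'E'
import sys,numpy as np
# cmd x y z yaw -> target x y z yaw (tool straight down)
a=list(map(float,sys.argv[1:]));y=np.radians(a[3]);d=np.array(a[4:7])-a[:3]
print("shift m",round((d[0]*np.cos(y)+d[1]*np.sin(y))/1e3,4),round((d[0]*np.sin(y)-d[1]*np.cos(y))/1e3,4),round(-d[2]/1e3,4),"turn z",round(a[3]-a[7],2))
E
python3 go.py 473.7 -68.2 248.3 -15.97 475 -67.3 121 -43.4
```

```text
1.65 [475.70833449 -63.3147607  247.86826497] [-1.79845587e+02  7.30075212e-04 -1.58447538e+01]
shift m 0.001 -0.0012 0.1273 turn z 27.43
```

>>> {"op": "jog_arm", "data": {"plan": [[[0,0,9],[0.001,-0.001,0],1],[[0,0,18],[0.001,-0.001,0.02],1],[[0,0,27.5],[0.001,-0.001,0.05],0.2],[[0,0,27.5],[0.001,-0.001,0.075],0.2],[[0,0,27.5],[0.001,-0.001,0.075],0.2],[[0,0,27.5],[0.001,-0.001,0.075],0.2]]}}

```text
time: 2.4
tool_pos: [475.2, -67.7, 174.2]
tcp_rot: [-180.0, -0.0, -43.5]
ft_force: [-0.5, -0.5, -0.1]
finger_gap: 51.1
```

```bash
python3 - <<'E'
from h import *
s=sense();print(s['time'],s['tool_pos'],s['tcp_rot'],s['finger_gap'],s['joint_pos'])
i=camera_info("wrist");p,d=snapshot("wrist");cv2.imwrite("pics/w2.png",p)
C=cloud(i,d);Z=C[...,2]
P=C[(abs(C[...,0]-475)<32)&(abs(C[...,1]+67)<32)&(Z>114)&(Z<126)]
print(len(P),cv2.minAreaRect(P[:,:2].astype(np.float32)),P.mean(0))
for nm,c in dict(L=(545,38),R=(571,-149)).items():
    P=C[(np.hypot(C[...,0]-c[0],C[...,1]-c[1])<32)&(Z>145)&(Z<156)];
    if len(P)>50:print(nm,len(P),cv2.minEnclosingCircle(P[:,:2].astype(np.float32)))
E
```

```text
2.4 [475.24096235 -67.66800772 174.19390184] [-1.79980782e+02 -3.40538386e-02 -4.34624308e+01] 51.1093506494906 [-1.42265473e+01 -8.72589204e+00  1.09173901e+02  1.40319483e-04
  7.95128890e+01  1.19235852e+02]
1140 ((476.0099792480469, -67.43682861328125), (12.008600234985352, 41.328514099121094), 46.560062408447266) [477.05560077 -68.4380963  119.26968916]
L 3171 ((547.0347900390625, 38.18647003173828), 20.79157257080078)
R 2014 ((567.4561157226562, -144.93905639648438), 17.673948287963867)
```

View pics/w2.png

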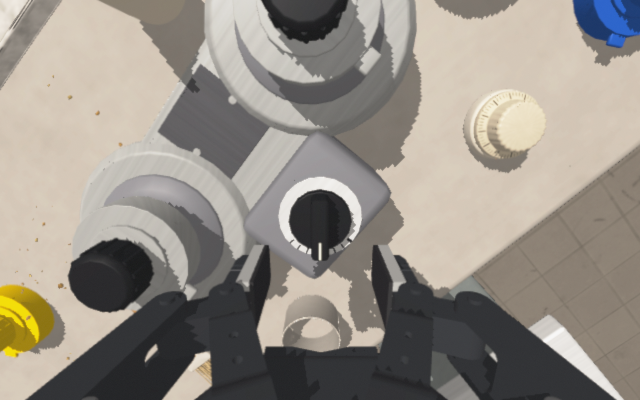

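>>> {"op": "jog_arm", "data": {"plan": [[[0,0,0],[0,0,0.025],0],[[0,0,0],[0,0,0.045],0],[[0,0,0],[0,0,0.052],0],[[0,0,0],[0,0,0.052],0],[[0,0,0],[0,0,0.052],-1],[[0,0,0],[0,0,0.052],-1],[[0,0,0],[0,0,0.052],-1],[[0,0,0],[0,0,0.052],-1],[[0,0,0],[0,0,0.052],-1],[[0,0,0],[0,0,0.052],-1]], "force": 25}}

```text
time: 3.7
tool_pos: [475.9, -67.5, 122.5]
tcp_rot: [-179.9, -0.1, -43.5]
ft_force: [1.9, 2.8, 5.3]
finger_gap: 11.3
```

```bash
python3 - <<'E'
from h import *
s=sense();print(s)
E
```

```text
{'time': 3.7, 'joint_pos': array([-1.42077609e+01, -5.67217053e+00,  1.12040046e+02,  2.51173922e-02,
        7.35004991e+01,  1.19250706e+02]), 'qd': array([ 0.0139749 , -0.06160034,  0.02477622,  0.05876047,  0.01984916,
        0.06914842]), 'joint_efforts': array([-1.07091196e+00, -3.87161958e+01, -4.36829495e+01, -7.14359600e-01,
       -4.03531536e-02,  2.37594475e-02]), 'tool_pos': array([475.9146917 , -67.52720614, 122.54015286]), 'tcp_rot': array([-1.79914658e+02, -1.03064405e-01, -4.34656497e+01]), 'ft_force': array([1.94766247, 2.75691882, 5.31037806]), 'wrist_torque': array([ 0.33965742, -0.05674102, -0.02843811]), 'finger_gap': 11.27133583247244}
```

>>> {"op": "jog_arm", "data": {"plan": [[[0,0,-5],[0,0,-0.001],-1],[[0,0,-13],[0,0,-0.001],-1],[[0,0,-21],[0,0,-0.001],-1],[[0,0,-29],[0,0,-0.001],-1],[[0,0,-37],[0,0,-0.001],-1],[[0,0,-44],[0,0,-0.001],-1],[[0,0,-48],[0,0,-0.001],-1],[[0,0,-51],[0,0,-0.001],-1],[[0,0,-52.5],[0,0,-0.001],-1],[[0,0,-52.5],[0,0,-0.001],-1]]}}

```text
time: 4.95
tool_pos: [476.2, -66.4, 122.6]
tcp_rot: [-179.9, -0.2, 9.0]
ft_force: [8.0, 6.7, -2.3]
finger_gap: 11.3
```

```bash
python3 - <<'E'
from h import *
s=sense();print(s['tcp_rot'],s['tool_pos'],s['ft_force'],s['wrist_torque'],s['joint_pos'])
E
```

```text
[-179.91666436   -0.19183453    9.03363483] [476.20513319 -66.44505717 122.63015185] [ 8.00434713  6.73397126 -2.31239557] [ 1.05865847 -1.23634591 -0.42223169] [-14.16666556  -5.68122992 112.03857517   0.15870523  73.49922276
  66.75467376]
```

>>> {"op": "jog_arm", "data": {"plan": [[[0,0,-1.5],[0,0,0],-1],[[0,0,-2.5],[0,0,0],-1],[[0,0,-2.5],[0,0,0],-1]]}}

```text
time: 5.32
tool_pos: [476.2, -66.4, 122.7]
tcp_rot: [-179.9, -0.2, 11.5]
ft_force: [7.4, 6.3, -2.7]
finger_gap: 11.0
```

```bash
python3 - <<'E'
from h import *
s=sense();print(s['tcp_rot'],s['tool_pos'],s['ft_force'],s['wrist_torque'],s['joint_pos'])
E
```

```text
[-179.91369596   -0.19784755   11.48785386] [476.19721844 -66.43787007 122.65671911] [ 7.4451261   6.31223973 -2.69573513] [ 1.15523884 -1.17614729 -0.88536473] [-14.17428691  -5.68318997 112.03744916   0.17048848  73.5048523
  64.28950368]
```

>>> {"op": "jog_arm", "data": {"plan": [[[0,0,0],[0,0,0],0],[[0,0,0],[0,0,0],0],[[0,0,0],[0,0,0],0],[[0,0,0],[0,0,-0.03],0.3],[[0,0,0],[0,0,-0.08],1],[[0,0,0],[0,0,-0.09],1],[[0,0,0],[0,0,-0.09],1]]}}

```text
time: 6.2
tool_pos: [475.4, -67.8, 212.9]
tcp_rot: [179.9, -0.1, 11.5]
ft_force: [-0.0, -0.3, -1.1]
finger_gap: 85.6
```

```bash
python3 - <<'E'
from h import *
s=sense();print(s['time'],s['tool_pos'],s['tcp_rot'],s['finger_gap'],s['joint_pos'])
i=camera_info("wrist");p,d=snapshot("wrist");cv2.imwrite("pics/w3.png",p)
C=cloud(i,d);Z=C[...,2]
P=C[(abs(C[...,0]-475)<32)&(abs(C[...,1]+67)<32)&(Z>114)&(Z<126)]
print(len(P),cv2.minAreaRect(P[:,:2].astype(np.float32)),P.mean(0))
for nm,c in dict(L=(546,38),R=(571,-149)).items():
    P=C[(np.hypot(C[...,0]-c[0],C[...,1]-c[1])<32)&(Z>145)&(Z<156)];
    if len(P)>50:print(nm,len(P),cv2.minEnclosingCircle(P[:,:2].astype(np.float32)))
E
```

```text
6.2 [475.38710409 -67.78251626 212.92507208] [ 1.79949724e+02 -8.85585339e-02  1.15213692e+01] 85.56395709569381 [-1.42304986e+01 -1.04275473e+01  1.06561468e+02 -6.84685489e-03
  8.37644726e+01  6.42489087e+01]
825 ((475.8931579589844, -66.91649627685547), (41.59601974487305, 11.978466987609863), 7.864670276641846) [477.02349382 -66.72172584 119.28575203]
L 3621 ((546.7685546875, 38.231163024902344), 20.45427703857422)
R 3385 ((572.499267578125, -149.37393188476562), 20.580947875976562)
```

View pics/w3.png

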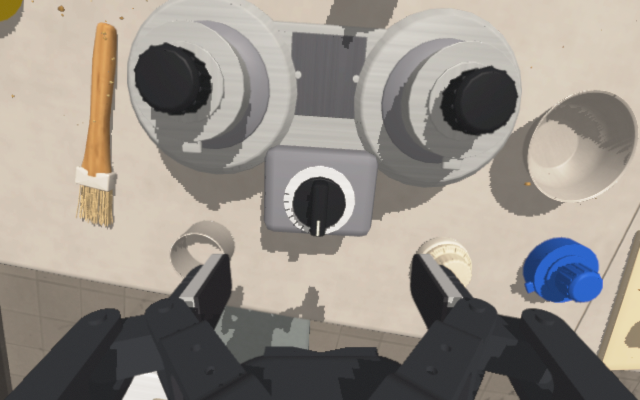

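```bash
python3 go.py 474.9 -67.5 212.3 11.53 546.8 38.2 205 90
```

```text
shift m 0.0916 -0.0892 0.0073 turn z -78.47
```

>>> {"op": "jog_arm", "data": {"plan": [[[0,0,-6],[0.01,-0.01,0],1],[[0,0,-15],[0.025,-0.024,0],1],[[0,0,-25],[0.04,-0.038,0.002],0.6],[[0,0,-35],[0.055,-0.054,0.004],0.6],[[0,0,-45],[0.07,-0.068,0.007],0.6],[[0,0,-55],[0.08,-0.078,0.007],0.6],[[0,0,-65],[0.088,-0.086,0.007],0.6],[[0,0,-74],[0.0916,-0.0892,0.007],0.6],[[0,0,-78.5],[0.0916,-0.0892,0.007],0.6],[[0,0,-78.5],[0.0916,-0.0892,0.007],0.6],[[0,0,-78.5],[0.0916,-0.0892,0.007],0.6]]}}

```text
time: 7.62
tool_pos: [546.2, 38.1, 204.0]
tcp_rot: [-179.9, -0.0, 89.9]
ft_force: [1.6, 0.7, -0.9]
finger_gap: 67.9
```

```bash
python3 - <<'E'
from h import *
s=sense();print(s['time'],s['tool_pos'],s['tcp_rot'],s['finger_gap'],s['joint_pos'])
i=camera_info("wrist");p,d=snapshot("wrist");cv2.imwrite("pics/w4.png",p)
C=cloud(i,d);Z=C[...,2]
for nm,c in dict(L=(546,38)).items():
    P=C[(np.hypot(C[...,0]-c[0],C[...,1]-c[1])<32)&(Z>145)&(Z<156)];
    if len(P)>50:print(nm,len(P),np.median(P[:,2]),cv2.minEnclosingCircle(P[:,:2].astype(np.float32)))
E
```

```text
7.625 [546.18842985  38.08680204 204.00630387] [-1.79884578e+02 -7.53784228e-04  8.99156251e+01] 67.93910689206471 [-1.37569649e+00  8.84876286e-01  9.68318694e+01 -1.86393494e-03
  8.23986644e+01 -1.29107389e+00]
L 2714 149.2954373685182 ((546.799560546875, 38.69446563720703), 20.465328216552734)
```

View pics/w4.png

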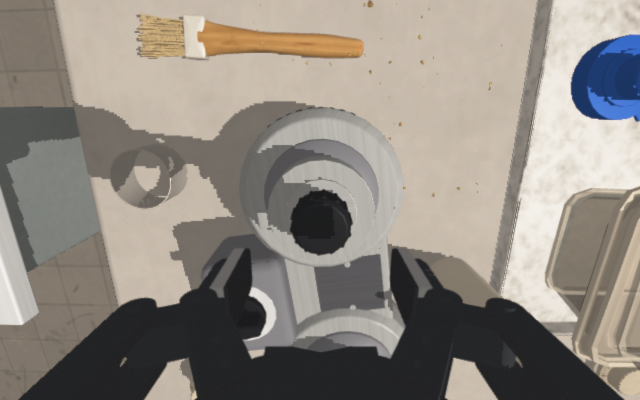

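>>> {"op": "jog_arm", "data": {"plan": [[[0,0,0],[0,0,0.025],0.5],[[0,0,0],[0,0,0.05],0.5],[[0,0,0],[0,0,0.062],0.5],[[0,0,0],[0,0,0.065],0.5],[[0,0,0],[0,0,0.065],0],[[0,0,0],[0,0,0.065],-1],[[0,0,0],[0,0,0.065],-1],[[0,0,0],[0,0,0.065],-1],[[0,0,0],[0,0,0.065],-1],[[0,0,0],[0,0,0.065],-1]], "force": 50}}

```text
time: 8.93
tool_pos: [547.5, 38.3, 141.5]
tcp_rot: [179.9, -0.0, 90.0]
ft_force: [-1.7, 2.4, 6.4]
finger_gap: 37.0
```

```bash
python3 - <<'E'
from h import *
s=sense();print(s['tcp_rot'],s['tool_pos'],s['ft_force'],s['wrist_torque'],s['finger_gap'])
E
```

```text
[ 1.79902897e+02 -1.22191665e-02  9.00327467e+01] [547.47080198  38.34295755 141.48194164] [-1.74205099  2.38724514  6.38423103] [0.17028696 0.4585509  0.03315815] 37.02097988325043
```

>>> {"op": "jog_arm", "data": {"plan": [[[0,0,-1.5],[0,0,-0.001],-1],[[0,0,-3],[0,0,-0.001],-1],[[0,0,-4],[0,0,-0.001],-1],[[0,0,-4],[0,0,-0.001],-1]]}}

```text
time: 9.43
tool_pos: [546.8, 38.3, 141.6]
tcp_rot: [-180.0, -0.0, 94.0]
ft_force: [-2.7, 1.1, 4.5]
finger_gap: 37.5
```

```bash
python3 - <<'E'
from h import *
s=sense();print(s['tcp_rot'],s['tool_pos'],s['ft_force'],s['wrist_torque'],s['finger_gap'])
E
```

```text
[-1.79996357e+02 -3.01749099e-02  9.40098849e+01] [546.80330477  38.25664752 141.56892409] [-2.6944067   1.13789532  4.45232595] [ 0.46563106  0.6547386  -1.29048278] 37.51566860483984
```

>>> {"op": "jog_arm", "data": {"plan": [[[0,0,2],[0,0,0],-1],[[0,0,4],[0,0,0],-1],[[0,0,6],[0,0,0],-1],[[0,0,8],[0,0,0],-1],[[0,0,9],[0,0,0],-1],[[0,0,9],[0,0,0],-1]]}}

```text
time: 10.18
tool_pos: [547.2, 38.0, 141.6]
tcp_rot: [180.0, 0.0, 85.0]
ft_force: [1.0, -0.7, 4.7]
finger_gap: 37.3
```

```bash
python3 - <<'E'
from h import *
s=sense();print(s['tcp_rot'],s['tool_pos'],s['ft_force'],s['wrist_torque'],s['finger_gap'])
E
```

```text
[1.79951725e+02 7.24188208e-03 8.50124665e+01] [547.20017367  38.00992465 141.58576478] [ 1.04231288 -0.67406811  4.73856822] [ 0.03103457 -0.29239825  0.01467092] 37.30326553226886
```

>>> {"op": "jog_arm", "data": {"plan": [[[0,0,5],[0,0,0],-1],[[0,0,11],[0,0,0],-1],[[0,0,17],[0,0,0],-1],[[0,0,23],[0,0,0],-1],[[0,0,29],[0,0,0],-1],[[0,0,34],[0,0,0],-1],[[0,0,34],[0,0,0],-1]]}}

```text
time: 11.05
tool_pos: [546.4, 38.1, 141.1]
tcp_rot: [-180.0, 0.0, 51.1]
ft_force: [-2.4, 1.1, 5.1]
finger_gap: 37.4
```

```bash
python3 - <<'E'
from h import *
s=sense();print(s['tcp_rot'],s['tool_pos'],s['ft_force'],s['wrist_torque'],s['finger_gap'],s['joint_pos'])
E
```

```text
[-1.79962687e+02  4.18031916e-02  5.10726421e+01] [546.4461891   38.12893709 141.09494952] [-2.44607935  1.06761325  5.12684986] [0.02063503 0.28057173 0.0103978 ] 37.369315678221916 [-1.36517338e+00  3.89678463e+00  1.00521063e+02 -1.07251727e-02
  7.56372149e+01  3.75648636e+01]
```

Turning freely clockwise, with almost no torque. I'll check that the lid itself is turning, then continue.

>>> {"op": "jog_arm", "data": {"plan": [[[0,0,5],[0,0,0],-1],[[0,0,11],[0,0,0],-1],[[0,0,17],[0,0,0],-1],[[0,0,23],[0,0,0],-1],[[0,0,29],[0,0,0],-1],[[0,0,34],[0,0,0],-1],[[0,0,34],[0,0,0],-1]]}}

```text
time: 11.92
tool_pos: [546.9, 37.9, 141.5]
tcp_rot: [180.0, -0.0, 17.1]
ft_force: [0.0, -0.5, 5.3]
finger_gap: 37.6
```

```bash
python3 - <<'E'
from h import *
s=sense();print(s['tcp_rot'],s['tool_pos'],s['ft_force'],s['wrist_torque'],s['finger_gap'],s['joint_pos'])
p,d=snapshot("wrist");cv2.imwrite("pics/w5.png",p)
E
```

```text
[ 1.79976428e+02 -4.47695510e-03  1.70891171e+01] [546.93522355  37.91387242 141.52773811] [ 0.02354505 -0.49156572  5.28964336] [-0.03297975  0.10008247 -0.14081607] 37.56200145806262 [-1.37979575e+00  3.88338651e+00  1.00487469e+02 -2.16175931e-02
  7.56174313e+01  7.15364557e+01]
```

View pics/w5.png

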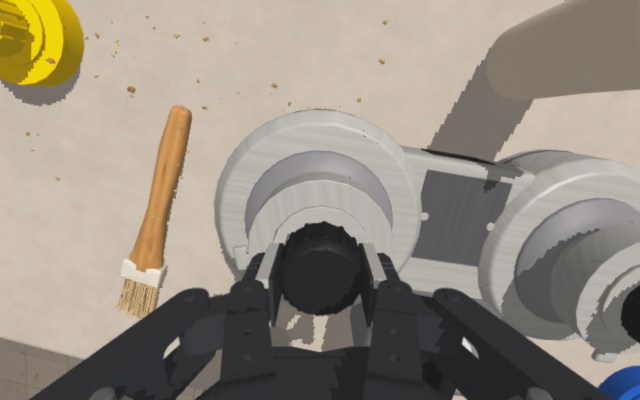

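>>> {"op": "jog_arm", "data": {"plan": [[[0,0,0],[0,0,-0.002],-1],[[0,0,0],[0,0,-0.005],-1],[[0,0,0],[0,0,-0.008],-1],[[0,0,0],[0,0,-0.008],-1]]}}

```text
time: 12.48
tool_pos: [546.9, 38.1, 149.4]
tcp_rot: [180.0, -0.0, 17.0]
ft_force: [-0.0, -0.0, -1.0]
finger_gap: 37.4
```

```bash
python3 - <<'E'
from h import *
s=sense();print(s['tcp_rot'],s['tool_pos'],s['ft_force'],s['wrist_torque'],s['finger_gap'])
E
```

```text
[ 1.79998644e+02 -1.43126005e-03  1.70409147e+01] [546.85353372  38.13161964 149.43065632] [-0.03945938 -0.02414156 -1.00620288] [0.00787173 0.08558063 0.01900673] 37.3837913374582
```

Free: the wrist carries only the lid's weight. I'll lift the rest of the way.

>>> {"op": "jog_arm", "data": {"plan": [[[0,0,0],[0,0,-0.008],-1],[[0,0,0],[0,0,-0.02],-1],[[0,0,0],[0,0,-0.034],-1],[[0,0,0],[0,0,-0.05],-1],[[0,0,0],[0,0,-0.066],-1],[[0,0,0],[0,0,-0.082],-1],[[0,0,0],[0,0,-0.094],-1],[[0,0,0],[0,0,-0.1],-1],[[0,0,0],[0,0,-0.1],-1],[[0,0,0],[0,0,-0.1],-1]]}}

```text
time: 13.72
tool_pos: [546.5, 38.2, 248.5]
tcp_rot: [-180.0, 0.1, 17.0]
ft_force: [0.1, 0.5, -2.1]
finger_gap: 37.5
```

```bash
python3 - <<'E'
from h import *
s=sense();print(s['time'],s['tcp_rot'],s['tool_pos'],s['ft_force'],s['wrist_torque'],s['finger_gap'])
p,d=snapshot("scene");q,dw=snapshot("wrist");i=camera_info("scene");C=cloud(i,d)
P=C[(np.hypot(C[...,0]-547,C[...,1]-38)<45)&(C[...,2]>190)&(C[...,2]<235)];print(len(P),np.percentile(P[:,2],[1,50,80,99]))
cv2.imwrite("pics/s6.png",np.vstack([cv2.resize(p[80:280,230:490],(780,600)),])) ;cv2.imwrite("pics/w6.png",q)
E
```

```text
13.725 [-1.79977264e+02  6.85946916e-02  1.70267779e+01] [546.47909381  38.16527505 248.4954996 ] [ 0.13985199  0.47927427 -2.10405431] [0.05177335 0.0383941  0.012832  ] 37.490155959896875
420 [204.26013727 225.11811923 226.8621879  231.13469986]
```

View pics/s6.png

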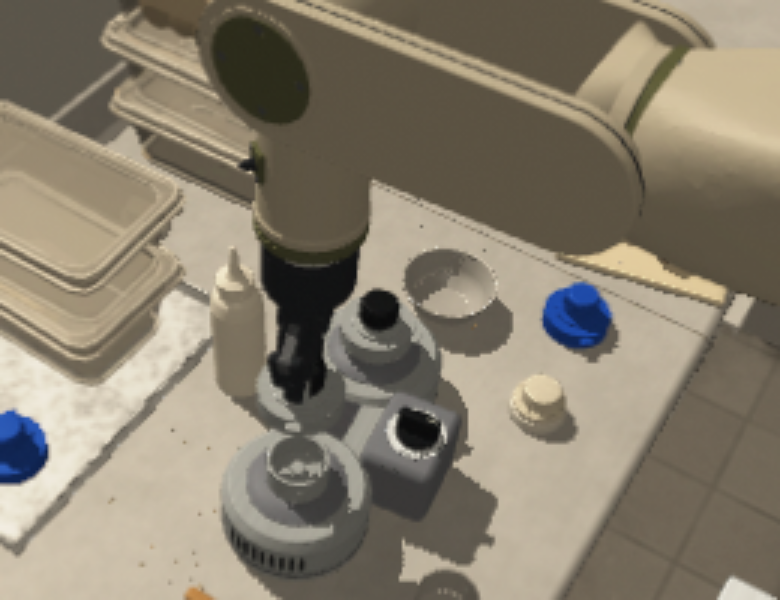

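View pics/w6.png

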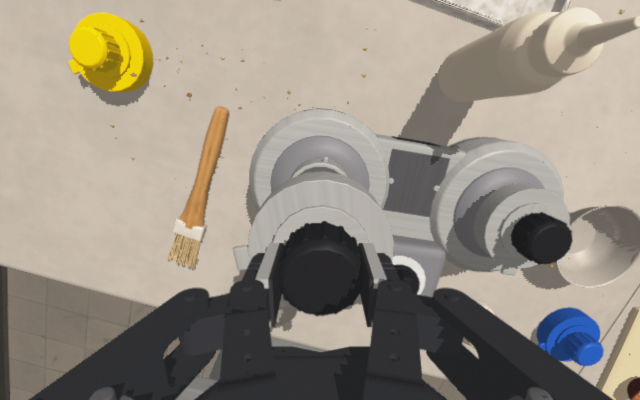

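```bash
python3 - <<'E'
from h import *
p,d=snapshot("scene");i=camera_info("scene");C=cloud(i,d);Z=C[...,2]
c=np.array([476,-67,119.]);a=np.radians(7.8);u=np.array([np.cos(a),np.sin(a),0])*21
print(proj(i,[c-u,c+u]))
P=C[(np.hypot(C[...,0]-476,C[...,1]+64)<30)&(Z>112)&(Z<128)];print(len(P),cv2.minAreaRect(P[:,:2].astype(np.float32)))
cv2.imwrite("pics/s7.png",cv2.resize(p[200:250,340:400],None,fx=10,fy=10,interpolation=cv2.INTER_CUBIC))
E
```

```text
[[376.13077047 220.73261307]
 [362.74039817 215.49394709]]
66 ((474.4334716796875, -64.01473999023438), (41.86241149902344, 14.723306655883789), 10.207364082336426)
```

View pics/s7.png

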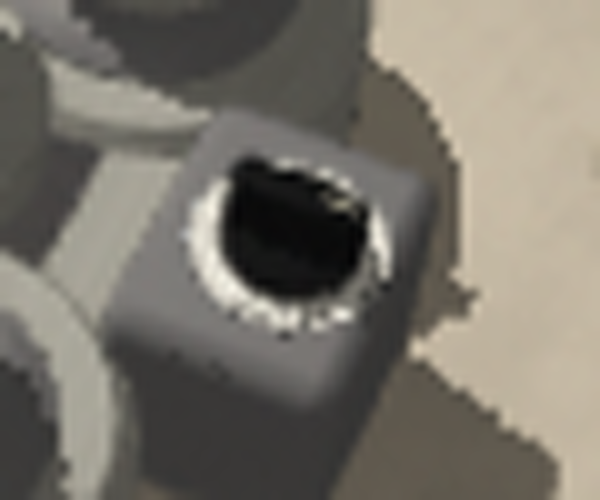

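```bash
python3 -c "
from bench import *
print(hand_in())"
```

```text
the job is handed in; nothing more can be done
None
```

The dial is off, and the left-hand lid is off its cup and held level above it. I handed in at about 14 s of the allowed 54.

- **Dial:** I turned it back about 51° until it met its stop. The wrist camera then put the bar at 7.9° against the mill's 7.8°. The last scene-camera reading was coarser, at about 10°, but agrees with off.
- **Lid thread:** Counter-clockwise, torque built to 1.3 N m within 4°, so I stopped there. Clockwise it turned freely, and I took it round about 75°. It then lifted straight off with nothing holding it back.
- **Final hold:** The lid is over its cup with tilt under 0.1°. Its top plate reads about 226 mm, so it is about 107 mm above its seat and 90 mm above the rim. The grip is steady at 37.5 mm, with the wrist force showing about 2 N of lid weight.
- **Bystanders:** In the last pictures the right-hand lid is still on its cup, and the bowl and bottle are standing as before. I judged those by eye and did not measure them again.

One disagreement: the top camera read about 3–4 mm lower in x than the wrist camera. I used the wrist values, and both grasps closed where they predicted.

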